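Load the purple test plate into the reading stage

TASK

Take the glass test plate with the purple grip and slide it, nose first, along the blue reading stage under the sprung clips, so that they ride up over its nose bar and snap down onto the glass behind it. Leave it fully home, centred and straight on the stage and let go; do not disturb the grey plate.

Things in the scene. Friction and masses are not known exactly. Their poses are not given: they have to be found in the camera images.
- plate_purple: Loose glass plate flat on a steel tray, 110 mm long (x), 60 wide, glass 5 thick, 0.11 kg. Origin: centre of underside; +x to its nose, z up. Purple grip fin: 30 mm long (x), 16 thick (y), centred at x=-36, y=0, top 42 mm above underside. Purple full-width nose bar: flat top 13 mm above underside from x=23 to 31, then a ramp falling to 2 mm at the nose (x=55). Bare glass elsewhere.
- plate_grey: The same plate with grey fin and nose bar, lying on the same tray (origins at least 100 mm apart); a bystander.
- seat (a point): On the flat top of the fixed blue stage, 30 mm above the table: where a plate's origin belongs when home (white window). +x: the way plates slide in; z up. Top spans x -110 to 100, y -62 to 62 mm. Stop face (12 high) at x=55.5. Two steel clips, 14 wide, at y=18 and -18: noses press at x=8; upturned lips begin at x=-16, 21 mm up: set the plate down with its nose short of that, then slide.
- clips (a joint): Lift angle (rad) of both clips, one sprung part hinged across the stage at seat x=83 mm, 17 mm up: 0 empty (noses 3 mm above the stage), about 0.03 with noses on the glass, 0.13 on top of the nose bar. About 2 to 3 N down in all; pushing a plate under takes 2 to 8 N. Clips are at most 23 mm high at rest, 40 mm when raised.
Not all that is in view belongs to the job. Leave any pink look-alike of the plate_purple alone.

How it is judged:
By the outcome, as a careful person would: the job done as asked, in the order asked, and still so for the second after the job is handed in, with the robot touching nothing.
It also fails if it takes over 40 s, if anything falls off the work surface, if the arm or the gripper's body presses on something with over 40 N, if the wrist force passes 120 N, or if a joint passes its speed limit or range.

ROBOT

A 6-joint arm with a two-finger parallel gripper is mounted at the origin on the work surface. World frame = base frame: x ahead of the robot, y to its left, z up, the work surface at z = 0. Lengths are in m, angles in rad, forces in N, time in s.
With the tool pointing down it reaches from about 0.425 to 0.95 m from the base axis. Payload 3.5 kg.
Tool frame: the origin (TCP) lies on the centre line of the jaws, within the pads' length; the fingertips stand 14 mm ahead of it and the grasp point (between the pads) lies 5 mm behind it (tips_ahead is the distance from the TCP to the fingertips, in m); y points along the fingers, z is the direction in which the jaws open and shut, and the axes are right-handed (so a half turn about y gives the same grasp; the last joint's range is limited). The gripper opens to 85 mm and grips with 20 to 120 N. Pads are 22 mm wide; open, the fingers measure 114 mm over their backs; the gripper's body (76 mm by 85 mm) begins 54 mm behind the grasp point. The pads swing forward as they close: fully open they stand 13 mm farther back than shut.
Start: joints at [1.062, 0.286, 1.577, -0, 1.279, -0.15], TCP at [0.237, 0.632, 0.245] pointing down, gripper open.
Joint ranges: [-2.77, 2.77], [-0.9, 2.22], [0.21, 2.48], [-1.53, 4.67], [0.24, 2.81], [-2.84, 2.84]. Speed limits (rad/s): [2.79, 2.79, 3.14, 3.14, 3.14, 3.14].

INTERFACE

Orientations are given as a unit quaternion [x, y, z, w].
In Python, from plant import get_state, read_camera, sign_off, tips_ahead gives the robot as it stands.
- The arm moves only by the tool send_rows, never from a script. Its argument "plan" is a list of rows, each a list of 2 entries, a list of its own where there are three numbers: the shift along the tool's x, y, z in units of 12 cm (1.0 is 12 cm), then the turn, a rotation vector about the tool's x, y, z in units of 360 degrees (1.0 is 360 degrees). In form: [[[tx, ty, tz], [rx, ry, rz]], ...]. A call has 1 to 12 rows; each row shifts and turns the commanded pose from where the row before left it, along the tool's axes as they then stand; what a row does not reach is not made up. A row lasts 1/10 s, in which the tool goes at most 50 mm and 8.59 degrees, less where a joint would pass 70% of its speed; a pose out of reach is approached as far as the arm can. A call with a number of a shift or a turn outside -1 to 1 is refused whole. A call with a gripper value outside its range is refused whole. "gripper" is the closure, from 0 (fully open) to 1 (shut), set as the call begins (left out, the last holds). The fingers move at their own pace and stop on an object; "grip_force" is the grip in N (left out, the last holds). Time passes only in rows, so rows that do not move let the fingers close. It gives the time, the measured TCP pose, the force and the opening at its end, in the units of the state.
- get_state(): the state, without advancing time (a new reading comes with each control period).
- read_camera(name): name is "scene" or "side" or "wrist"; returns a dict with "img" (384x512x3 uint8, blue, green, red), "fx", "fy", "cx", "cy" (pixels), "D" ([k1, k2, p1, p2, k3] as OpenCV has them; the pictures are not rectified), "world_from_camera" (4x4, takes a point from camera to world coordinates); the wrist camera has in their place "mount" (4x4, takes a point from camera to tool coordinates, whose origin is the TCP and whose axes are the tool frame's). Camera axes: x right, y down, z forward; pixel columns grow to the right and rows downward; lengths in m; the calibration is good to about 2 mm. A picture is of the moment at which its call begins: read the wrist's pose just before it. There is no depth.
- sign_off(): hands the job in, once; it reports no verdict.
The state is a dict: "time": time; "qpos": joint angles; "dq": joint speeds; "joint_efforts": joint torques, N m; "eef_pos": TCP position; "tcp_rot": TCP orientation; "contact_force": force on the tool from outside, world axes, zero at the start; "wrist_torque": the same for the moment, N m; "opening": opening from 0.0 (shut) to 1.0 (fully open).
Only numpy, scipy, OpenCV 4.12 (cv2) and the standard library are available. Lean on these libraries where they do the work, as an engineer would, in place of code of your own. Each camera call takes 0.05 s, during which the arm holds its last target. There are 200 camera calls.

## Working session

There is one attempt and no reset: what is moved stays moved. The work goes in short steps, Python scripts to look and compute and a tool call to move; the robot and the scene stay as the last step left them, time stands still between calls to the robot, and variables do not carry over. Pictures are saved under pics/ and viewed, about 8 in all and at most 12, crops included, and the job is handed in when it is done.

Besides the shell and the picture viewer there is one more tool, called after ">>>" by a JSON object that holds its "op" and its "data". send_rows: Moves the arm, as the interface text tells. Its arguments: {"type":"object","properties":{"plan":{"type":"array"},"gripper":{"type":"number"},"grip_force":{"type":"number"}},"required":["plan"]}

```bash
mkdir -p pics; ls
python3 - <<'E'
from plant import *
import cv2,numpy as np
s=get_state();print(s)
for n in("scene","side","wrist"):
    c=read_camera(n);cv2.imwrite(f"pics/{n}0.png",c["img"]);print(n,{k:np.round(v,4).tolist() for k,v in c.items() if k!="img"})
print(tips_ahead)
a=cv2.imread("pics/scene0.png");b=cv2.imread("pics/side0.png")
E
```

```text
pics
{'time': 0.0, 'qpos': array([ 1.06200185e+00,  2.87197892e-01,  1.57816658e+00, -1.01286220e-05,
        1.27860806e+00, -1.49992447e-01]), 'dq': array([ 2.06848687e-05,  9.10328715e-04,  2.53121783e-03, -1.14287295e-03,
       -1.24428849e-03, -4.66746626e-04]), 'joint_efforts': array([-1.33399080e-03, -4.05983484e+01, -2.92624640e+01, -1.55909838e-04,
        5.81917862e-03, -2.95086920e-06]), 'eef_pos': array([0.23669131, 0.63147662, 0.2439313 ]), 'tcp_rot': array([ 0.69655523, -0.12644412,  0.12590626, -0.69496066]), 'contact_force': array([ 0.93393179,  0.0730469 , -0.13728426]), 'wrist_torque': array([ 0.03796863,  0.03649771, -0.01130659]), 'opening': 1.001451086543991}
scene {'fx': 409.6236, 'fy': 409.6236, 'cx': 248.1448, 'cy': 190.8697, 'D': [0.0181, 0.0, 0.0, 0.0, 0.0], 'world_from_camera': [[-0.552, 0.4461, -0.7045, 1.3691], [0.8336, 0.2729, -0.4803, 0.5147], [-0.022, -0.8523, -0.5225, 0.6743], [0.0, 0.0, 0.0, 1.0]]}
side {'fx': 471.5806, 'fy': 471.5806, 'cx': 246.7145, 'cy': 188.5675, 'D': [-0.0889, 0.0, 0.0, 0.0, 0.0], 'world_from_camera': [[0.9384, -0.2655, 0.2211, 0.2401], [-0.3455, -0.7247, 0.5961, -0.8565], [0.002, -0.6358, -0.7718, 1.1015], [0.0, 0.0, 0.0, 1.0]]}
wrist {'fx': 294.9019, 'fy': 294.9019, 'cx': 255.1898, 'cy': 187.2643, 'D': [-0.0741, 0.0, 0.0, 0.0, 0.0], 'mount': [[0.0, 0.9539, 0.3002, -0.0776], [-0.0007, -0.3002, 0.9539, -0.1291], [1.0, -0.0002, 0.0006, 0.0], [0.0, 0.0, 0.0, 1.0]]}
0.014
```

View pics/scene0.png

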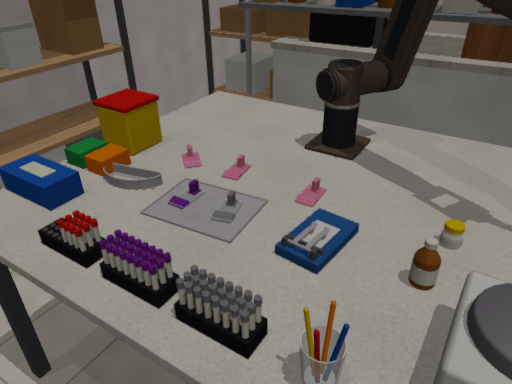

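View pics/side0.png

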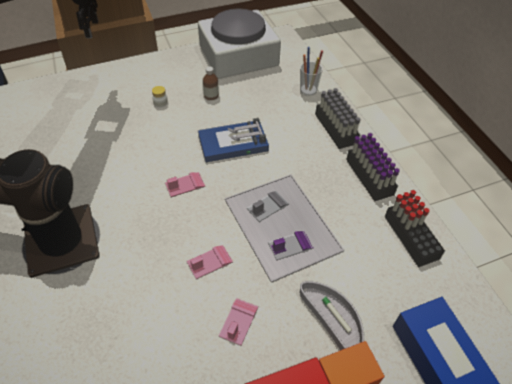

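```bash
cat > h.py <<'E'
import cv2,numpy as np
from plant import *
from scipy.spatial.transform import Rotation as R
def ray(c,px,T=None):
    K=np.array([[c["fx"],0,c["cx"]],[0,c["fy"],c["cy"]],[0,0,1.]])
    u=cv2.undistortPoints(np.array(px,float).reshape(-1,1,2),K,np.array(c["D"])).reshape(-1,2)
    T=c["world_from_camera"] if T is None else T
    T=np.array(T)
    return T[:3,3],np.c_[u,np.ones(len(u))]@T[:3,:3].T
def onz(c,px,z,T=None):
    o,d=ray(c,px,T); return o+d*((z-o[2])/d[:,2:])
def wristT(s,c):
    T=np.eye(4);T[:3,:3]=R.from_quat(s["tcp_rot"]).as_matrix();T[:3,3]=s["eef_pos"]
    return T@np.array(c["mount"])
def blobs(img,lo,hi,amin=15):
    m=cv2.inRange(cv2.cvtColor(img,cv2.COLOR_BGR2HSV),np.array(lo),np.array(hi))
    n,l,st,ce=cv2.connectedComponentsWithStats(m)
    return [(ce[i].round(1),st[i].tolist(),l==i) for i in range(1,n) if st[i][4]>=amin]
E
python3 - <<'E'
from h import *
for n in("side","scene"):
    c=read_camera(n);im=c["img"]
    print(n)
    for ce,st,m in blobs(im,(130,90,40),(155,255,255),8):
        z=.045;print("purple",ce,st[4],onz(c,ce,.042)[0].round(3),onz(c,ce,.013)[0].round(3))
    for ce,st,m in blobs(im,(100,100,30),(125,255,255),300):
        cs=max(cv2.findContours(m.astype(np.uint8),0,2)[0],key=cv2.contourArea)
        q=cv2.approxPolyDP(cv2.convexHull(cs),3,True).reshape(-1,2)
        print("blue",ce,st,q.tolist(),"\n",onz(c,q,.03).round(3).tolist())
a=cv2.imread("pics/side0.png")
cr=cv2.resize(a[110:280,160:345],None,fx=3.2,fy=3.2,interpolation=cv2.INTER_CUBIC);cv2.imwrite("pics/crop1.png",cr)
E
```

```text
side
purple [375.8 148.9] 215 [ 0.982 -0.026  0.042] [ 1.002 -0.003  0.013]
purple [368.6 153.6] 160 [ 0.95  -0.036  0.042] [ 0.97  -0.014  0.013]
purple [390.7 169.4] 38 [ 0.981 -0.118  0.042] [ 1.001 -0.098  0.013]
purple [385.8 166.2] 21 [ 0.974 -0.101  0.042] [ 0.994 -0.081  0.013]
purple [396.2 170.5] 17 [ 0.995 -0.128  0.042] [ 1.015 -0.108  0.013]
purple [383.3 173.5] 26 [ 0.951 -0.125  0.042] [ 0.97  -0.105  0.013]
purple [302.3 239.9] 139 [ 0.622 -0.256  0.042] [ 0.632 -0.24   0.013]
purple [278.7 241.3] 48 [ 0.561 -0.239  0.042] [ 0.57  -0.222  0.013]
purple [280.2 250.5] 13 [ 0.553 -0.267  0.042] [ 0.562 -0.251  0.013]
blue [222.  142.2] [199, 123, 69, 34, 740] [[267, 143], [205, 156], [199, 131], [246, 123]] 
 [[0.673, 0.126, 0.03], [0.47, 0.14, 0.03], [0.485, 0.255, 0.03], [0.643, 0.237, 0.03]]
blue [441.3 345.7] [401, 297, 98, 87, 3801] [[401, 313], [442, 297], [498, 383], [426, 383], [403, 342]] 
 [[0.766, -0.53, 0.03], [0.887, -0.531, 0.03], [0.886, -0.763, 0.03], [0.73, -0.699, 0.03], [0.731, -0.596, 0.03]]
scene
purple [193.7 187. ] 123 [ 0.584 -0.219  0.042] [ 0.548 -0.253  0.013]
purple [178.2 201.6] 142 [ 0.67  -0.205  0.042] [ 0.637 -0.238  0.013]
purple [135.1 251.6] 1455 [ 0.89  -0.144  0.042] [ 0.869 -0.174  0.013]
blue [ 42. 182.] [0, 154, 84, 56, 2715] [[0, 167], [35, 154], [77, 171], [83, 192], [49, 209], [7, 189]] 
 [[0.811, -0.883, 0.03], [0.689, -0.873, 0.03], [0.692, -0.633, 0.03], [0.768, -0.503, 0.03], [0.879, -0.508, 0.03], [0.88, -0.72, 0.03]]
blue [318.7 241.1] [275, 209, 84, 65, 1923] [[357, 223], [356, 232], [316, 273], [275, 252], [276, 244], [318, 209]] 
 [[0.486, 0.257, 0.03], [0.524, 0.269, 0.03], [0.716, 0.249, 0.03], [0.702, 0.134, 0.03], [0.674, 0.12, 0.03], [0.479, 0.142, 0.03]]
```

View pics/crop1.png

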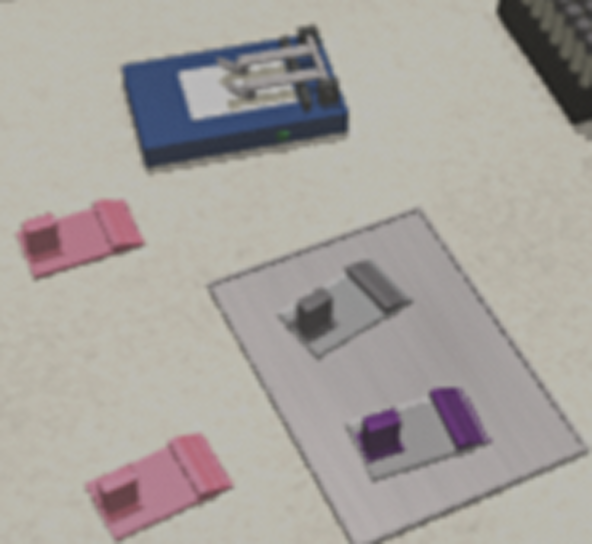

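```bash
cat >> h.py <<'E'
def move(tgt,yaw):
    "shift (units 12cm) and turn about tool y (units of rev) to reach tgt with tool x at world yaw"
    s=get_state();M=R.from_quat(s["tcp_rot"]).as_matrix()
    d=M.T@(np.array(tgt)-s["eef_pos"]);y0=np.degrees(np.arctan2(M[1,0],M[0,0]))
    G=np.array([[np.cos(yaw),np.sin(yaw),0],[0,0,-1],[-np.sin(yaw),np.cos(yaw),0]]).T
    rv=R.from_matrix(M.T@G).as_rotvec()
    print("t",s["time"],"pos",s["eef_pos"].round(4),"yaw",y0.round(2),"toolx",M[:,0].round(3),"tooly",M[:,1].round(3),"F",s["contact_force"].round(2),"open",round(s["opening"],3))
    print("shift12",(d/.12).round(3),"turn_rev",(rv/2/np.pi).round(4))
E
python3 -c "
from h import *
move([.50,-.236,.24],np.radians(-7))"
```

```text
t 0.25 pos [0.2369 0.6318 0.2447] yaw -20.56 toolx [ 0.936 -0.351 -0.   ] tooly [-0.001 -0.001 -1.   ] F [0.95 0.18 0.46] open 1.0
shift12 [ 4.593  0.044 -6.001] turn_rev [ 0.0002 -0.0377 -0.0001]
```

>>> {"op": "send_rows", "data": {"plan": [[[0.35,0,-0.2],[0,0,0]],[[0.35,0,-0.2],[0,0,0]],[[0.35,0,-0.2],[0,0,0]],[[0.35,0,-0.2],[0,0,0]],[[0.35,0,-0.2],[0,0,0]],[[0.35,0,-0.2],[0,0,0]],[[0.35,0,-0.2],[0,0,0]],[[0.35,0,-0.2],[0,0,0]],[[0.35,0,-0.2],[0,0,0]],[[0.35,0,-0.2],[0,0,0]]], "gripper": 0.4}}

```text
time: 1.25
eef_pos: [0.5469, 0.2581, 0.2454]
tcp_rot: [-0.696, 0.126, -0.126, 0.696]
contact_force: [0.5, 0.7, 0.0]
opening: 0.6
```

>>> {"op": "send_rows", "data": {"plan": [[[0.11,0,-0.4],[0,0,0]],[[0.11,0,-0.4],[0,0,0]],[[0.11,0,-0.4],[0,0,0]],[[0.11,0,-0.4],[0,0,0]],[[0.11,0,-0.4],[0,0,0]],[[0.11,0,-0.4],[0,0,0]],[[0.11,0,-0.4],[0,0,0]],[[0.11,0,-0.4],[0,0,0]],[[0.11,0,-0.4],[0,0,0]],[[0.11,0,-0.4],[0,0,0]],[[0,0,0],[0,-0.019,0]],[[0,0,0],[0,-0.019,0]]]}}

```text
time: 2.45
eef_pos: [0.5004, -0.2379, 0.2451]
tcp_rot: [-0.706, 0.042, -0.042, 0.706]
contact_force: [-0.5, -0.4, -0.5]
opening: 0.597
```

Run:
```python
from h import *
move([.50,-.236,.24],np.radians(-7))
s=get_state();c=read_camera("wrist");T=wristT(s,c)
cv2.imwrite("pics/w1.png",c["img"])
for ce,st,m in blobs(c["img"],(130,90,40),(155,255,255),50):
    cs=max(cv2.findContours(m.astype(np.uint8),0,2)[0],key=cv2.contourArea)
    q=cv2.approxPolyDP(cv2.convexHull(cs),3,True).reshape(-1,2)
    print(ce,st,q.tolist());print(onz(c,q,.015,T).round(4).tolist());print(onz(c,q,.044,T).round(4).tolist())
```

```text
t 2.45 pos [ 0.5004 -0.2379  0.2451] yaw -6.8 toolx [ 0.993 -0.118 -0.   ] tooly [-0.  0. -1.] F [-0.52 -0.37 -0.49] open 0.597
shift12 [-0.006  0.043  0.015] turn_rev [-0.      0.0006 -0.    ]
[261.1 207.2] [249, 191, 24, 35, 589] [[270, 191], [272, 214], [267, 224], [258, 225], [251, 213], [249, 194]]
[[0.543, -0.2233, 0.015], [0.575, -0.224, 0.015], [0.5885, -0.232, 0.015], [0.5885, -0.2441, 0.015], [0.5703, -0.2512, 0.015], [0.5438, -0.2506, 0.015]]
[[0.5333, -0.2237, 0.044], [0.5627, -0.2244, 0.044], [0.5752, -0.2318, 0.044], [0.5752, -0.2428, 0.044], [0.5584, -0.2494, 0.044], [0.5341, -0.2488, 0.044]]
[266.5 251.9] [245, 242, 44, 20, 621] [[287, 243], [287, 257], [247, 261], [247, 246]]
[[0.62, -0.208, 0.015], [0.6417, -0.2098, 0.015], [0.6413, -0.2657, 0.015], [0.618, -0.2627, 0.015]]
[[0.6041, -0.2096, 0.044], [0.6241, -0.2113, 0.044], [0.6237, -0.2627, 0.044], [0.6023, -0.2599, 0.044]]
```

View pics/w1.png

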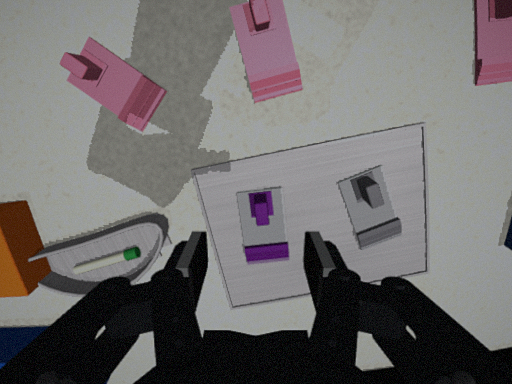

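Run:
```python
from h import *
move([.515,-.234,.125],np.radians(-2))
```

```text
t 2.5 pos [ 0.5006 -0.2371  0.2451] yaw -6.54 toolx [ 0.993 -0.114 -0.   ] tooly [-0.  0. -1.] F [-0.14  0.31 -0.34] open 0.599
shift12 [0.117 1.001 0.039] turn_rev [-0.0001 -0.0126 -0.0001]
```

>>> {"op": "send_rows", "data": {"plan": [[[0.04,0.35,0.013],[0,0,0]],[[0.04,0.35,0.013],[0,0,0]],[[0.04,0.3,0.013],[0,-0.0126,0]],[[0,0,0],[0,0,0]]]}}

```text
time: 2.9
eef_pos: [0.5126, -0.2303, 0.1192]
tcp_rot: [-0.705, 0.018, -0.011, 0.709]
contact_force: [0.0, 0.2, 0.4]
opening: 0.599
```

Run:
```python
from h import *
move([.52,-.234,.125],np.radians(-2))
s=get_state();c=read_camera("wrist");T=wristT(s,c)
a=c["img"];cv2.imwrite("pics/w2.png",a);cv2.imwrite("pics/w2c.png",cv2.resize(a[120:300,150:390],None,fx=3,fy=3,interpolation=cv2.INTER_CUBIC))
for ce,st,m in blobs(c["img"],(130,90,40),(155,255,255),50):
    cs=max(cv2.findContours(m.astype(np.uint8),0,2)[0],key=cv2.contourArea)
    q=cv2.approxPolyDP(cv2.convexHull(cs),3,True).reshape(-1,2)
    print(ce,st,q.tolist());print(onz(c,q,.015,T).round(4).tolist());print(onz(c,q,.044,T).round(4).tolist())
```

```text
t 2.9 pos [ 0.5126 -0.2303  0.1192] yaw -2.39 toolx [ 0.999 -0.042 -0.01 ] tooly [-0.01   0.007 -1.   ] F [0.04 0.21 0.38] open 0.599
shift12 [ 0.063 -0.049 -0.028] turn_rev [-0.0011 -0.0011 -0.0017]
[248.3 249.8] [231, 225, 35, 55, 1434] [[263, 225], [265, 258], [257, 278], [240, 279], [233, 260], [231, 227]]
[[0.5418, -0.2236, 0.015], [0.5742, -0.2229, 0.015], [0.5949, -0.2309, 0.015], [0.5953, -0.2466, 0.015], [0.575, -0.2517, 0.015], [0.5425, -0.2513, 0.015]]
[[0.5287, -0.2241, 0.044], [0.5572, -0.2235, 0.044], [0.5753, -0.2305, 0.044], [0.5756, -0.2443, 0.044], [0.5578, -0.2488, 0.044], [0.5293, -0.2484, 0.044]]
[252.1 308.5] [220, 297, 64, 23, 1177] [[282, 317], [224, 319], [220, 306], [222, 299], [281, 297]]
[[0.6407, -0.2083, 0.015], [0.6405, -0.265, 0.015], [0.6248, -0.2676, 0.015], [0.6168, -0.265, 0.015], [0.6171, -0.209, 0.015]]
[[0.6154, -0.2107, 0.044], [0.6152, -0.2604, 0.044], [0.6015, -0.2626, 0.044], [0.5944, -0.2604, 0.044], [0.5947, -0.2113, 0.044]]
```

View pics/w2c.png

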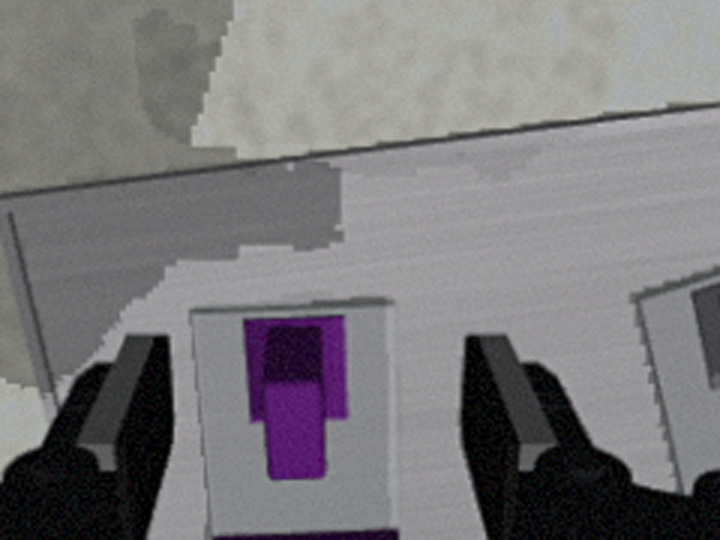

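Run:
```python
from h import *
move([.560,-.2373,.06],0)
```

```text
t 2.95 pos [ 0.5143 -0.2316  0.1227] yaw -2.46 toolx [ 0.999 -0.043 -0.006] tooly [-0.005  0.004 -1.   ] F [ 0.82  0.58 -0.14] open 0.602
shift12 [ 0.385  0.52  -0.033] turn_rev [-0.0006 -0.0068 -0.0009]
```

>>> {"op": "send_rows", "data": {"plan": [[[0.19,0,-0.016],[0,0,0]],[[0.19,0,-0.016],[0,0,0]],[[0,0.25,0],[0,-0.0066,0]],[[0,0.25,0],[0,0,0]],[[0,0,0],[0,0,0]],[[0,0,0],[0,0,0]],[[0,0,0],[0,0,0]]]}}

```text
time: 3.65
eef_pos: [0.563, -0.2398, 0.0686]
tcp_rot: [0.708, 0.001, 0.002, -0.706]
contact_force: [-0.6, -0.3, 0.7]
opening: 0.604
```

Run:
```python
from h import *
move([.560,-.2373,.034],0)
```

```text
t 3.65 pos [ 0.563  -0.2398  0.0686] yaw -0.01 toolx [ 1.    -0.     0.004] tooly [ 0.004 -0.003 -1.   ] F [-0.64 -0.28  0.72] open 0.604
shift12 [-0.026  0.289  0.022] turn_rev [ 0.0004 -0.      0.0007]
```

>>> {"op": "send_rows", "data": {"plan": [[[-0.026,0.1,0.02],[0,0,0]],[[0,0.1,0],[0,0,0]],[[0,0.08,0],[0,0,0]],[[0,0,0],[0,0,0]],[[0,0,0],[0,0,0]],[[0,0,0],[0,0,0]]]}}

```text
time: 4.25
eef_pos: [0.5584, -0.2365, 0.0319]
tcp_rot: [0.707, 0.0, -0.0, -0.707]
contact_force: [0.5, 0.2, 0.3]
opening: 0.602
```

Run:
```python
from h import *
move([.560,-.2373,.034],0)
s=get_state();c=read_camera("wrist");move([.560,-.2373,.034],0)
a=c["img"];cv2.imwrite("pics/w3.png",a[150:384,130:390].repeat(2,0).repeat(2,1))
```

```text
t 4.25 pos [ 0.5584 -0.2365  0.0319] yaw 0.03 toolx [1.    0.001 0.   ] tooly [ 0. -0. -1.] F [0.47 0.16 0.33] open 0.602
shift12 [ 0.013 -0.018 -0.006] turn_rev [0.     0.0001 0.0001]
t 4.3 pos [ 0.5585 -0.2366  0.0321] yaw 0.03 toolx [1.    0.001 0.001] tooly [ 0.001 -0.    -1.   ] F [-0.5  -0.5  -0.32] open 0.598
shift12 [ 0.012 -0.016 -0.006] turn_rev [0.0001 0.0001 0.0001]
```

View pics/w3.png

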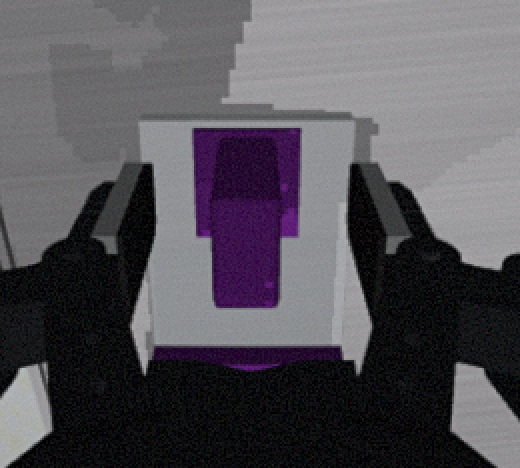

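>>> {"op": "send_rows", "data": {"plan": [[[0.012,-0.016,0],[0,0,0]],[[0,0,0],[0,0,0]],[[0,0,0],[0,0,0]],[[0,0,0],[0,0,0]],[[0,0,0],[0,0,0]],[[0,0,0],[0,0,0]],[[0,0,0],[0,0,0]],[[0,0,0],[0,0,0]]], "gripper": 1, "grip_force": 50}}

```text
time: 5.1
eef_pos: [0.5602, -0.2368, 0.0345]
tcp_rot: [0.707, 0.001, 0.0, -0.707]
contact_force: [0.4, -1.0, 5.0]
opening: 0.177
```

>>> {"op": "send_rows", "data": {"plan": [[[0,-0.05,0],[0,0,0]],[[0,-0.25,0],[0,0,0]],[[0,-0.35,0],[0,0,0]],[[0,-0.35,0],[0,0,0]],[[0,-0.35,0],[0,0,0]],[[0,-0.3,0],[0,0,0]],[[0,-0.23,0],[0,0,0]],[[0,0,0],[0,0,0]]]}}

```text
time: 5.9
eef_pos: [0.561, -0.2371, 0.2638]
tcp_rot: [0.709, 0.003, 0.002, -0.706]
contact_force: [-0.7, 0.6, -0.9]
opening: 0.176
```

>>> {"op": "send_rows", "data": {"plan": [[[0.05,0,0.15],[0,0,0]],[[0.05,0,0.35],[0,0,0]],[[0.05,0,0.4],[0,0,0]],[[0.05,0,0.4],[0,0,0]],[[0.05,0,0.4],[0,0,0]],[[0.05,0,0.4],[0,0,0]],[[0.05,0,0.4],[0,0,0]],[[0.05,0,0.4],[0,0,0]],[[0.05,0,0.4],[0,0,0]],[[0.05,0,0.26],[0,0.014,0]],[[0,0,0],[0,0,0]],[[0,0,0],[0,0,0]]]}}

```text
time: 7.1
eef_pos: [0.6179, 0.1912, 0.2559]
tcp_rot: [0.707, -0.032, 0.028, -0.706]
contact_force: [-0.3, -0.7, -0.6]
opening: 0.175
```

Run:
```python
from h import *
move([.62,.19,.26],np.radians(-5))
s=get_state();c=read_camera("wrist");T=wristT(s,c)
a=c["img"];cv2.imwrite("pics/w4.png",a)
for ce,st,m in blobs(a,(100,90,30),(125,255,255),500):
    cs=max(cv2.findContours(m.astype(np.uint8),0,2)[0],key=cv2.contourArea)
    q=cv2.approxPolyDP(cv2.convexHull(cs),3,True).reshape(-1,2)
    print(ce,st,q.tolist());print(onz(c,q,.03,T).round(4).tolist())
```

```text
t 7.1 pos [0.6179 0.1912 0.2559] yaw -4.87 toolx [ 0.996 -0.085 -0.005] tooly [-0.005 -0.001 -1.   ] F [-0.25 -0.74 -0.62] open 0.175
shift12 [ 0.018 -0.034 -0.008] turn_rev [ 0.0003  0.0004 -0.0008]
[253.3  97.9] [200, 35, 110, 171, 10158] [[308, 37], [298, 205], [205, 204], [200, 36]]
[[0.4816, 0.2618, 0.03], [0.6793, 0.2414, 0.03], [0.6678, 0.1222, 0.03], [0.4703, 0.1423, 0.03]]
```

View pics/w4.png

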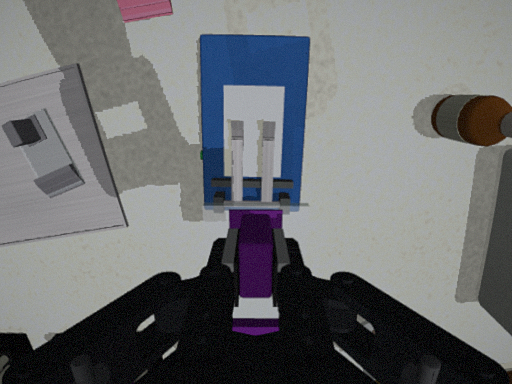

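Run:
```python
from h import *
move([.472,.2024,.10],np.radians(-5.8))
```

```text
t 7.15 pos [0.6182 0.1903 0.2566] yaw -4.96 toolx [ 0.996 -0.086 -0.004] tooly [-0.004 -0.001 -1.   ] F [ 0.52 -0.68 -1.2 ] open 0.173
shift12 [-1.217  1.31  -0.003] turn_rev [ 0.0003  0.0023 -0.0007]
```

>>> {"op": "send_rows", "data": {"plan": [[[-0.25,0,0],[0,0,0]],[[-0.35,0,0],[0,0,0]],[[-0.35,0,0],[0,0,0]],[[-0.267,0,-0.003],[0,0.0023,0]],[[0,0.25,0],[0,0,0]],[[0,0.35,0],[0,0,0]],[[0,0.35,0],[0,0,0]],[[0,0.25,0],[0,0,0]],[[0,0.1,0],[0,0,0]],[[0,0,0],[0,0,0]],[[0,0,0],[0,0,0]],[[0,0,0],[0,0,0]]]}}

```text
time: 8.35
eef_pos: [0.4756, 0.2033, 0.1056]
tcp_rot: [-0.706, 0.035, -0.038, 0.707]
contact_force: [-0.2, -0.4, -0.5]
opening: 0.176
```

Run:
```python
from h import *
move([.472,.2024,.062],np.radians(-5.8))
s=get_state();c=read_camera("wrist");T=wristT(s,c)
a=c["img"];cv2.imwrite("pics/w5.png",cv2.resize(a,None,fx=1.5,fy=1.5,interpolation=cv2.INTER_CUBIC));np.save("w5.npy",a)
for ce,st,m in blobs(a,(100,90,30),(125,255,255),300):
    cs=max(cv2.findContours(m.astype(np.uint8),0,2)[0],key=cv2.contourArea)
    q=cv2.approxPolyDP(cs,3,True).reshape(-1,2)
    print(ce,st,q.tolist());print(onz(c,q,.03,T).round(4).tolist())
```

```text
t 8.35 pos [0.4756 0.2033 0.1056] yaw -5.85 toolx [ 0.995 -0.102  0.004] tooly [ 0.004  0.001 -1.   ] F [-0.15 -0.4  -0.49] open 0.176
shift12 [-0.03   0.363 -0.011] turn_rev [-0.0002 -0.0001  0.0007]
[251.4 224.8] [172, 191, 164, 90, 6000] [[172, 204], [181, 280], [199, 275], [205, 266], [201, 206], [249, 202], [308, 205], [305, 266], [313, 276], [327, 279], [335, 205], [326, 192], [183, 191]]
[[0.4695, 0.1421, 0.03], [0.5359, 0.1365, 0.03], [0.5325, 0.1521, 0.03], [0.5246, 0.1584, 0.03], [0.4733, 0.1635, 0.03], [0.4737, 0.1994, 0.03], [0.4806, 0.2428, 0.03], [0.5329, 0.2381, 0.03], [0.5431, 0.2442, 0.03], [0.5473, 0.2556, 0.03], [0.4828, 0.2629, 0.03], [0.4718, 0.2565, 0.03], [0.4603, 0.1522, 0.03]]
```

View pics/w5.png

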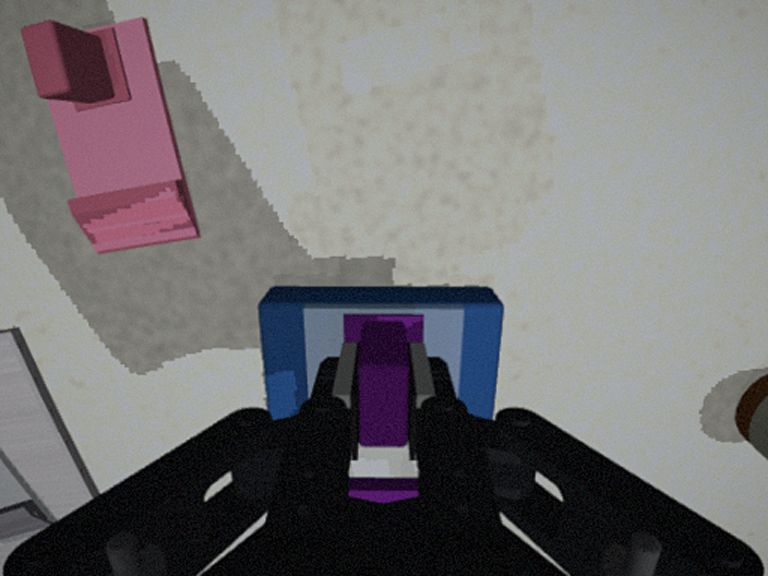

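Run:
```python
from h import *
s=get_state();c=read_camera("wrist");T=wristT(s,c);a=c["img"]
print(s["eef_pos"],R.from_quat(s["tcp_rot"]).as_matrix()[:,0])
g=a.astype(int);sat=cv2.cvtColor(a,cv2.COLOR_BGR2HSV)[:,:,1].astype(float)
sat=cv2.GaussianBlur(sat,(1,5),0)
L=[];Rr=[];SL=[];SR=[]
for r in range(215,262,3):
    row=g[r,:,:].sum(1).astype(float); d=np.gradient(cv2.GaussianBlur(row.reshape(1,-1),(5,1),0).ravel())
    def pk(lo,hi,sg):
        k=lo+np.argmax(sg*d[lo:hi]); w=np.abs(d[k-2:k+3]); return (w*np.arange(k-2,k+3)).sum()/w.sum()
    SL.append((pk(165,190,-1),r));SR.append((pk(318,345,1),r))
    if r<235:L.append((pk(195,212,1),r));Rr.append((pk(298,316,-1),r))
for nm,P,z in(("stageL",SL,.03),("stageR",SR,.03),("plateL",L,.079),("plateR",Rr,.079)):
    w=onz(c,P,z,T);f=np.polyfit(w[:,0],w[:,1],1);res=w[:,1]-np.polyval(f,w[:,0])
    print(nm,"yaw",np.degrees(np.arctan(f[0])).round(2),"y@x=.476",np.polyval(f,.476).round(4),"res",res.std().round(4),w[0,0].round(3),w[-1,0].round(3))
```

```text
[0.47543968 0.20344512 0.10548105] [ 0.99479605 -0.10180569  0.00405217]
stageL yaw -6.51 y@x=.476 0.141 res 0.0002 0.478 0.517
stageR yaw -6.04 y@x=.476 0.2641 res 0.0001 0.491 0.529
plateL yaw -6.04 y@x=.476 0.1733 res 0.0001 0.461 0.472
plateR yaw -6.06 y@x=.476 0.2343 res 0.0001 0.467 0.478
```

>>> {"op": "send_rows", "data": {"plan": [[[-0.03,0.1,-0.011],[0,0.0004,0]],[[0,0.1,0],[0,0,0]],[[0,0.06,0],[0,0,0]],[[0,0.04,0],[0,0,0]],[[0,0,0],[0,0,0]],[[0,0,0],[0,0,0]]]}}

```text
time: 9.05
eef_pos: [0.4702, 0.2024, 0.0671]
tcp_rot: [0.706, -0.037, 0.037, -0.706]
contact_force: [0.5, -0.3, -0.8]
opening: 0.174
```

>>> {"op": "send_rows", "data": {"plan": [[[0,0.01,0],[0,0,0]],[[0,0.01,0],[0,0,0]],[[0,0,0],[0,0,0]]]}}

```text
time: 9.35
eef_pos: [0.4702, 0.2023, 0.065]
tcp_rot: [-0.706, 0.037, -0.037, 0.706]
contact_force: [0.7, -0.4, -1.1]
opening: 0.174
```

>>> {"op": "send_rows", "data": {"plan": [[[0,0.01,0],[0,0,0]],[[0,0,0],[0,0,0]],[[0,0,0],[0,0,0]]]}}

```text
time: 9.65
eef_pos: [0.4701, 0.2023, 0.0636]
tcp_rot: [-0.706, 0.037, -0.037, 0.706]
contact_force: [0.2, 0.0, -1.0]
opening: 0.176
```

>>> {"op": "send_rows", "data": {"plan": [[[0,0.01,0],[0,0,0]],[[0,0,0],[0,0,0]],[[0,0,0],[0,0,0]]]}}

```text
time: 9.95
eef_pos: [0.47, 0.2023, 0.0624]
tcp_rot: [0.706, -0.037, 0.037, -0.706]
contact_force: [0.5, -0.0, -0.9]
opening: 0.182
```

>>> {"op": "send_rows", "data": {"plan": [[[0,0.01,0],[0,0,0]],[[0,0,0],[0,0,0]],[[0,0,0],[0,0,0]]]}}

```text
time: 10.25
eef_pos: [0.4701, 0.2023, 0.0612]
tcp_rot: [0.706, -0.037, 0.037, -0.706]
contact_force: [-0.1, 0.2, -1.8]
opening: 0.18
```

Run:
```python
from h import *
move([.472,.2024,.062],np.radians(-6))
s=get_state();c=read_camera("wrist");T=wristT(s,c)
a=c["img"];cv2.imwrite("pics/w6.png",cv2.resize(a[150:384,110:400],None,fx=2.5,fy=2.5,interpolation=cv2.INTER_CUBIC))
```

```text
t 10.25 pos [0.4701 0.2023 0.0612] yaw -5.98 toolx [ 0.995 -0.104 -0.   ] tooly [-0. -0. -1.] F [-0.09  0.24 -1.81] open 0.18
shift12 [ 0.016 -0.007  0.002] turn_rev [ 0.      0.0001 -0.    ]
```

View pics/w6.png

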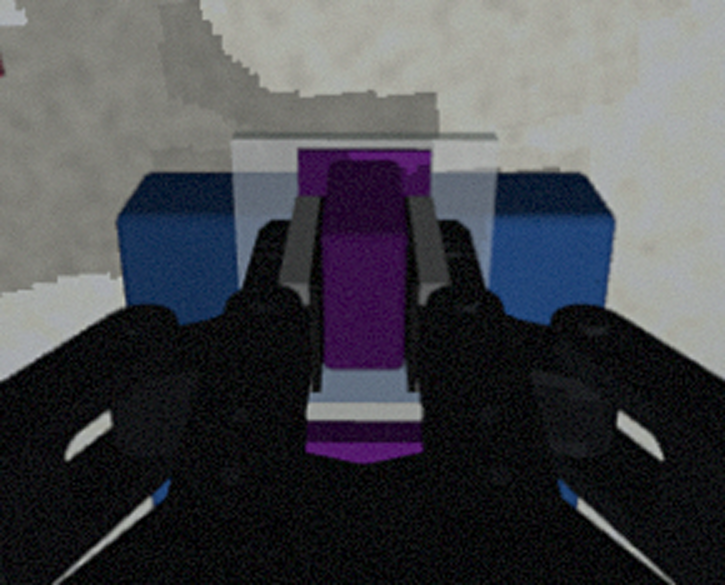

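>>> {"op": "send_rows", "data": {"plan": [[[0,0.008,0],[0,0,0]],[[0,0,0],[0,0,0]],[[0,0,0],[0,0,0]]]}}

```text
time: 10.6
eef_pos: [0.4703, 0.2024, 0.0605]
tcp_rot: [-0.706, 0.037, -0.037, 0.706]
contact_force: [-0.5, -0.5, -0.4]
opening: 0.173
```

>>> {"op": "send_rows", "data": {"plan": [[[0,0.008,0],[0,0,0]],[[0,0,0],[0,0,0]],[[0,0,0],[0,0,0]]]}}

```text
time: 10.9
eef_pos: [0.4703, 0.2024, 0.0604]
tcp_rot: [0.706, -0.037, 0.037, -0.706]
contact_force: [-2.9, -0.6, 6.0]
opening: 0.179
```

>>> {"op": "send_rows", "data": {"plan": [[[0,-0.005,0],[0,0,0]],[[0.03,0,0],[0,0,0]],[[0.03,0,0],[0,0,0]],[[0.03,0,0],[0,0,0]],[[0.03,0,0],[0,0,0]],[[0.03,0,0],[0,0,0]],[[0.03,0,0],[0,0,0]]]}}

```text
time: 11.6
eef_pos: [0.492, 0.2002, 0.0604]
tcp_rot: [-0.706, 0.037, -0.037, 0.706]
contact_force: [-3.3, 0.1, 6.6]
opening: 0.179
```

>>> {"op": "send_rows", "data": {"plan": [[[0.04,0,0],[0,0,0]],[[0.04,0,0],[0,0,0]],[[0.04,0,0],[0,0,0]],[[0.04,0,0],[0,0,0]],[[0.04,0,0],[0,0,0]]]}}

```text
time: 12.1
eef_pos: [0.5129, 0.1982, 0.0604]
tcp_rot: [0.706, -0.04, 0.034, -0.706]
contact_force: [-12.6, 1.9, 13.7]
opening: 0.179
```

>>> {"op": "send_rows", "data": {"plan": [[[0,-0.01,0],[0,0,0]],[[0,0,0],[0,0,0]]]}}

```text
time: 12.3
eef_pos: [0.5139, 0.1979, 0.0604]
tcp_rot: [-0.706, 0.039, -0.035, 0.706]
contact_force: [-5.1, 1.4, 3.8]
opening: 0.175
```

Run:
```python
from h import *
move([.472,.2024,.062],np.radians(-6))
c=read_camera("side");a=c["img"]
s=cv2.resize(a[105:185,180:290],None,fx=6,fy=6,interpolation=cv2.INTER_CUBIC);cv2.imwrite("pics/s1.png",s)
```

```text
t 12.3 pos [0.5139 0.1979 0.0604] yaw -5.98 toolx [ 0.995 -0.104 -0.005] tooly [-0.005  0.    -1.   ] F [-5.12  1.45  3.76] open 0.175
shift12 [-0.351 -0.012  0.001] turn_rev [ 0.      0.0001 -0.0008]
```

View pics/s1.png

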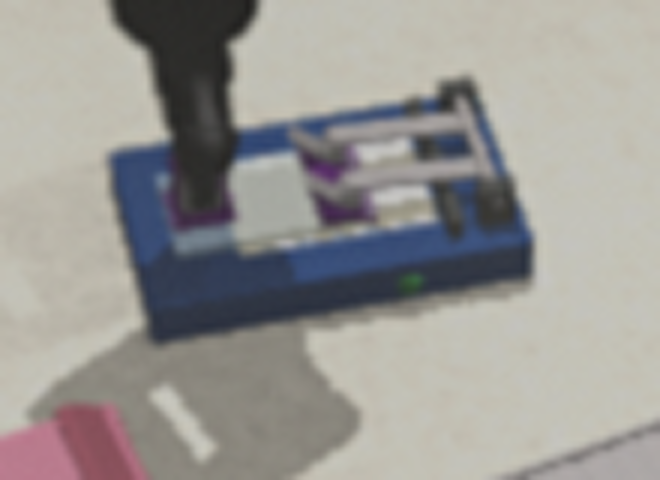

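>>> {"op": "send_rows", "data": {"plan": [[[0.04,0,0],[0,0,0]],[[0.04,0,0],[0,0,0]],[[0.04,0,0],[0,0,0]],[[0.04,0,0],[0,0,0]],[[0.04,0,0],[0,0,0]],[[0,0,0],[0,0,0]]]}}

```text
time: 12.95
eef_pos: [0.5395, 0.1949, 0.0604]
tcp_rot: [0.706, -0.037, 0.037, -0.706]
contact_force: [0.0, 1.1, -0.9]
opening: 0.178
```

>>> {"op": "send_rows", "data": {"plan": [[[0.03,0,0],[0,0,0]],[[0.02,0,0],[0,0,0]],[[0,0,0],[0,0,0]]]}}

```text
time: 13.25
eef_pos: [0.5452, 0.1942, 0.0604]
tcp_rot: [0.706, -0.037, 0.037, -0.706]
contact_force: [-1.3, -0.3, -3.3]
opening: 0.175
```

>>> {"op": "send_rows", "data": {"plan": [[[0.01,0.004,0],[0,0,0]],[[0.01,0,0],[0,0,0]],[[0,0,0],[0,0,0]]]}}

```text
time: 13.55
eef_pos: [0.5475, 0.1941, 0.0604]
tcp_rot: [0.706, -0.037, 0.037, -0.706]
contact_force: [-2.2, -0.0, -0.6]
opening: 0.175
```

>>> {"op": "send_rows", "data": {"plan": [[[0.01,0,0],[0,0,0]],[[0.01,0,0],[0,0,0]],[[0,0,0],[0,0,0]]]}}

```text
time: 13.85
eef_pos: [0.5476, 0.1941, 0.0604]
tcp_rot: [0.706, -0.039, 0.034, -0.706]
contact_force: [-11.8, -0.5, 4.5]
opening: 0.175
```

>>> {"op": "send_rows", "data": {"plan": [[[-0.014,-0.003,0],[0,0,0]],[[0,0,0],[0,0,0]],[[0,0,0],[0,0,0]]]}}

```text
time: 14.15
eef_pos: [0.5475, 0.1941, 0.0604]
tcp_rot: [0.706, -0.038, 0.036, -0.706]
contact_force: [-4.6, 0.2, -1.0]
opening: 0.177
```

>>> {"op": "send_rows", "data": {"plan": [[[0,0,0],[0,0,0]],[[0,0,0],[0,0,0]],[[0,0,0],[0,0,0]],[[0,0,0],[0,0,0]],[[0,0,0],[0,0,0]],[[0,0,0],[0,0,0]]], "gripper": 0.5}}

```text
time: 14.75
eef_pos: [0.5487, 0.1941, 0.0612]
tcp_rot: [-0.706, 0.037, -0.037, 0.706]
contact_force: [-0.2, -0.2, -0.4]
opening: 0.499
```

Run:
```python
from h import *
move([.4,.21,.3],np.radians(-6))
```

```text
t 14.75 pos [0.5487 0.1941 0.0612] yaw -5.98 toolx [ 0.995 -0.104  0.001] tooly [ 0.001  0.    -1.   ] F [-0.18 -0.24 -0.43] open 0.499
shift12 [-1.245 -1.991  0.003] turn_rev [-0.      0.0001  0.0001]
```

>>> {"op": "send_rows", "data": {"plan": [[[0,-0.08,0],[0,0,0]],[[0,-0.2,0],[0,0,0]],[[0,-0.35,0],[0,0,0]],[[0,-0.35,0],[0,0,0]],[[0,-0.35,0],[0,0,0]],[[0.2,-0.2,0],[0,0,0]],[[0.3,0,0],[0,0,0]],[[0.1,0,0],[0,0,0]],[[0,0,0],[0,0,0]],[[0,0,0],[0,0,0]],[[0,0,0],[0,0,0]]]}}

```text
time: 15.85
eef_pos: [0.6187, 0.1868, 0.2437]
tcp_rot: [0.706, -0.038, 0.036, -0.706]
contact_force: [-0.9, -0.3, -0.3]
opening: 0.498
```

Run:
```python
from h import *
move([.62,.19,.26],np.radians(-6))
s=get_state();c=read_camera("wrist");T=wristT(s,c);a=c["img"]
cv2.imwrite("pics/w7.png",cv2.resize(a[20:240,170:350],None,fx=2.7,fy=2.7,interpolation=cv2.INTER_CUBIC))
np.save("w7.npy",a);np.save("w7T.npy",T)
b=read_camera("scene")["img"];cv2.imwrite("pics/sc2.png",cv2.resize(b[190:290,255:385],None,fx=5,fy=5,interpolation=cv2.INTER_CUBIC))
```

```text
t 15.85 pos [0.6187 0.1868 0.2437] yaw -5.95 toolx [ 0.995 -0.104 -0.002] tooly [-0.002 -0.    -1.   ] F [-0.89 -0.29 -0.28] open 0.498
shift12 [ 0.008 -0.136  0.027] turn_rev [ 0.0001  0.0001 -0.0004]
```

View pics/w7.png

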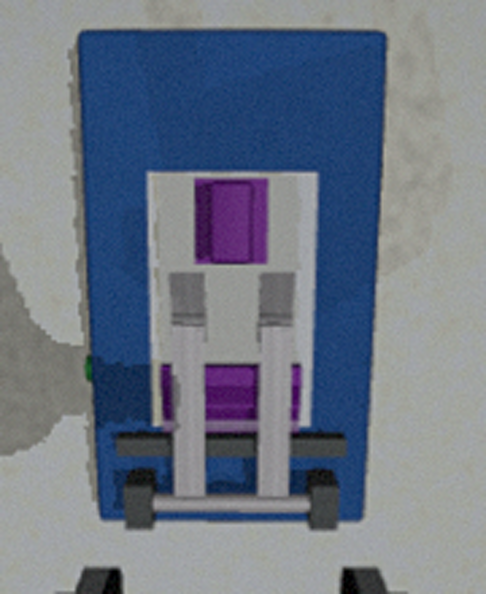

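Run:
```python
from h import *
a=np.load("w7.npy");T=np.load("w7T.npy");c=read_camera("wrist")
g=cv2.GaussianBlur(a,(3,3),0).astype(int)
def edges(r):
    row=g[r];B=row[:,0]-row[:,2]
    return row
# stage edges: per row blue-ish extent
hsv=cv2.cvtColor(a,cv2.COLOR_BGR2HSV)
blue=cv2.inRange(hsv,(100,90,20),(125,255,255));pur=cv2.inRange(hsv,(130,80,30),(160,255,255))
SL=[];SR=[]
for r in range(40,185,5):
    k=np.where(blue[r,170:350])[0]+170; SL.append((k[0]-.5,r));SR.append((k[-1]+.5,r))
w1,w2=onz(c,SL,.03,T),onz(c,SR,.03,T)
f1=np.polyfit(w1[:,0],w1[:,1],1);f2=np.polyfit(w2[:,0],w2[:,1],1);f=(f1+f2)/2
yaw=np.arctan(f[0]);print("stage yaw",np.degrees(np.arctan([f1[0],f2[0]])),"width",(np.polyval(f2,.57)-np.polyval(f1,.57))*np.cos(yaw))
# rear edge
top=[(cc,np.where(blue[20:80,cc])[0][0]+19.5) for cc in range(205,306,5)]
wt=onz(c,top,.03,T); e=np.array([np.cos(yaw),np.sin(yaw)]);n=np.array([-e[1],e[0]])
p0=np.array([.57,np.polyval(f,.57)]);xr=((wt[:,:2]-p0)@e).mean()
seat=p0+e*(xr+.110);print("seat",seat)
loc=lambda px,z:np.c_[(onz(c,px,z,T)[:,:2]-seat)@e,(onz(c,px,z,T)[:,:2]-seat)@n]*1000
n_,l,st,ce=cv2.connectedComponentsWithStats(pur)
for i in range(1,n_):
    if st[i][4]>20:
        x,y,ww,h,A=st[i];print(st[i].tolist(),"corners seat mm z.043:",loc([(x-.5,y-.5),(x+ww-.5,y-.5),(x-.5,y+h-.5),(x+ww-.5,y+h-.5)],.043).round(1).tolist())
# plate glass/window edges: brightness profile at a row between fin and clips
for r in (90,100,140):
    v=g[r].sum(1).astype(float);d=np.diff(v);k=[i for i in range(200,310) if abs(d[i])>12];print(r,[(i,int(d[i]),loc([(i+.5,r)],.03)[0,1].round(1)) for i in k])
```

```text
stage yaw [-6.09186804 -6.14592584] width 0.12216284171477448
seat [0.58397288 0.19099256]
[242, 86, 27, 32, 859] corners seat mm z.043: [[-52.9, -14.9], [-53.0, 13.9], [-19.3, -15.2], [-19.4, 14.4]]
[230, 155, 4, 21, 78] corners seat mm z.043: [[21.9, -29.2], [21.9, -24.7], [46.6, -29.8], [46.6, -25.1]]
[246, 155, 20, 21, 405] corners seat mm z.043: [[21.9, -11.1], [21.8, 11.6], [46.5, -11.2], [46.5, 11.9]]
[278, 155, 4, 21, 66] corners seat mm z.043: [[21.8, 25.2], [21.7, 29.8], [46.4, 25.8], [46.4, 30.5]]
[246, 179, 19, 2, 34] corners seat mm z.043: [[50.1, -11.3], [50.1, 10.8], [52.5, -11.3], [52.5, 10.8]]
90 [(200, -54, np.float64(-61.3)), (222, 42, np.float64(-36.7)), (223, 107, np.float64(-35.6)), (224, 100, np.float64(-34.5)), (225, 18, np.float64(-33.3)), (226, -27, np.float64(-32.2)), (240, -74, np.float64(-16.6)), (241, -137, np.float64(-15.5)), (242, -75, np.float64(-14.4)), (247, 31, np.float64(-8.8)), (248, 36, np.float64(-7.7)), (249, 19, np.float64(-6.6)), (261, -30, np.float64(6.7)), (262, -20, np.float64(7.9)), (263, 20, np.float64(9.0)), (264, 30, np.float64(10.1))
[... 1467 characters left out ...]
oat64(-33.5)), (227, -27, np.float64(-32.3)), (231, -14, np.float64(-27.7)), (232, -32, np.float64(-26.5)), (233, -31, np.float64(-25.3)), (244, 14, np.float64(-12.6)), (245, 38, np.float64(-11.4)), (246, 43, np.float64(-10.2)), (247, 14, np.float64(-9.1)), (263, -37, np.float64(9.5)), (264, -61, np.float64(10.7)), (265, -31, np.float64(11.9)), (276, 17, np.float64(24.7)), (277, 41, np.float64(25.8)), (278, 49, np.float64(27.0)), (279, 30, np.float64(28.1)), (284, -56, np.float64(34.0)), (285, -109, np.float64(35.1)), (286, -89, np.float64(36.3)), (287, -31, np.float64(37.5)), (306, 21, np.float64(59.7)), (307, 92, np.float64(60.8)), (308, 106, np.float64(62.0)), (309, 54, np.float64(63.2))]
```

View pics/sc2.png

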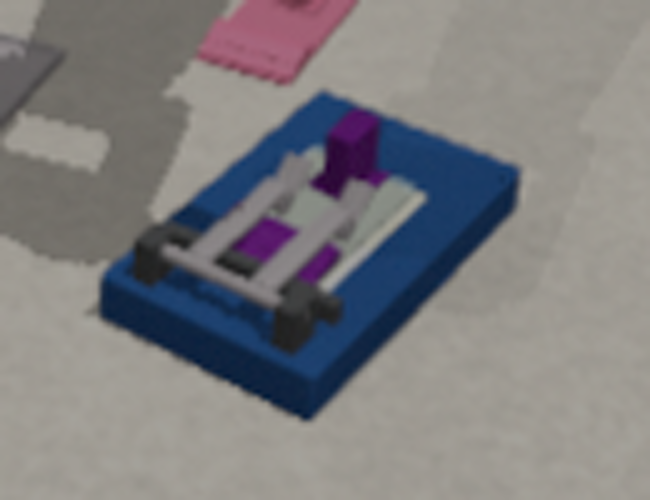

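```bash
python3 -c "
from plant import *
print(sign_off(),get_state()['time'])"
```

```text
the job is handed in; nothing more can be done
the job is handed in; nothing more can be done
```

The purple plate is home on the blue stage, nose first, with both clips snapped down on the glass behind the nose bar. I have let go and handed the job in at about 16 s.

I gripped the plate by its fin, set it down about 80 mm short of the seat and slid it in. The push force peaked at about 13 N while the clips rode up, and dropped to zero when they snapped down. Sliding stopped with no further travel at about 12 N, which I took as the stop face. I then eased off, opened the gripper and lifted clear.

**Last checks (wrist picture, plus one scene picture):**
- **Centring:** the nose bar's centre is +0.3 mm off the stage centre line and the fin base's is −0.4 mm. That is within what the picture resolves.
- **Straightness:** the nose bar's rear edge reads about 0.2° off square. The two centre offsets together would suggest up to 0.6°.
- **Fully home:** the nose bar's rear edge measured 21.8 mm from the seat instead of 23. The stage's width also read about 1.5% small, so I put this down to camera scale and relied on the hard stop.
- **Grey plate:** it was never touched, and it was in its place on the tray in the pictures taken after the lift. I did not measure it again at the end.

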